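Release the latched key of a bench selector box

TASK

One channel of the selector box was left switched in: one of its four identical keys is latched down, the other three are up. With a fingertip, tap all four keys lightly in turn, from left to right, to feel which one is latched, without releasing it or pushing an up key home; then take the finger off, press the latched key down firmly to trip its latch, and let it spring up, so that all four keys stand up. Pick nothing up and leave the things round the box where they lie.

Things in the scene. Friction and masses are not known exactly. Their poses are not given: they have to be found in the camera images.
- selector_box: grey bench selector box with an aluminium deck, fixed to the bench. 100 mm deep (its x), 220 mm long (its y), the deck 45 mm above the bench. Origin: centre of its underside. Its x axis points away from the robot at yaw 0, its y axis to the robot's left along the row of keys, z up. It stands turned by up to 0.25 rad. The four keys stand in a row at y = +75, +25, -25, -75 mm of the box (leftmost to rightmost as the robot sees them), x = 0.
- switch_a: one of four identical latching push switches set in the deck, with its key (the letter says nothing about its place in the row or its state: see its position). Origin: on the switch's vertical axis at deck level, 45 mm above the bench; this part is fixed. Its grey key cap is 30 mm (x) by 24 mm (y), flat on top; the key top stands 14 mm above the origin when the key is up and 8 mm above it when the key is latched down.
- switch_b: one of four identical latching push switches set in the deck, with its key (the letter says nothing about its place in the row or its state: see its position). Origin: on the switch's vertical axis at deck level, 45 mm above the bench; this part is fixed. Its grey key cap is 30 mm (x) by 24 mm (y), flat on top; the key top stands 14 mm above the origin when the key is up and 8 mm above it when the key is latched down.
- switch_c: one of four identical latching push switches set in the deck, with its key (the letter says nothing about its place in the row or its state: see its position). Origin: on the switch's vertical axis at deck level, 45 mm above the bench; this part is fixed. Its grey key cap is 30 mm (x) by 24 mm (y), flat on top; the key top stands 14 mm above the origin when the key is up and 8 mm above it when the key is latched down.
- switch_d: one of four identical latching push switches set in the deck, with its key (the letter says nothing about its place in the row or its state: see its position). Origin: on the switch's vertical axis at deck level, 45 mm above the bench; this part is fixed. Its grey key cap is 30 mm (x) by 24 mm (y), flat on top; the key top stands 14 mm above the origin when the key is up and 8 mm above it when the key is latched down.
- key_a (a joint): travel of the key of switch_a downwards, in m: 0 = up, about 0.006 = latched down, 0.0105 = bottom stop. An up key is springy: it starts to give at 2.5 N and sinks 1 mm per 1.6 N more; let go, it comes back up. A latched key feels solid up to about 12 N; pressed about 3 mm further (some 17 N) its latch lets go, and it springs up when the finger leaves.
- key_b (a joint): travel of the key of switch_b downwards, in m: 0 = up, about 0.006 = latched down, 0.0105 = bottom stop. An up key is springy: it starts to give at 2.5 N and sinks 1 mm per 1.6 N more; let go, it comes back up. A latched key feels solid up to about 12 N; pressed about 3 mm further (some 17 N) its latch lets go, and it springs up when the finger leaves.
- key_c (a joint): travel of the key of switch_c downwards, in m: 0 = up, about 0.006 = latched down, 0.0105 = bottom stop. An up key is springy: it starts to give at 2.5 N and sinks 1 mm per 1.6 N more; let go, it comes back up. A latched key feels solid up to about 12 N; pressed about 3 mm further (some 17 N) its latch lets go, and it springs up when the finger leaves.
- key_d (a joint): travel of the key of switch_d downwards, in m: 0 = up, about 0.006 = latched down, 0.0105 = bottom stop. An up key is springy: it starts to give at 2.5 N and sinks 1 mm per 1.6 N more; let go, it comes back up. A latched key feels solid up to about 12 N; pressed about 3 mm further (some 17 N) its latch lets go, and it springs up when the finger leaves.
- solder_spool: bystander: reel of solder with blue rims, 60 mm across, 36 mm tall, standing behind the box. Origin: centre of its underside.
- wick_spool: bystander: small yellow spool lying flat, 42 mm across, 10 mm tall, behind the box. Origin: centre of its underside.
- tape_black: bystander: roll of black tape lying flat, 66 mm across, 19 mm tall, at the left end of the box. Origin: centre of its underside.
- cutters_red: bystander: side cutters with red handles lying flat, 50 x 119 x 10 mm, in front of the box. Origin: centre of its underside.
- battery_9v: bystander: block battery lying flat, 27 x 48 x 18 mm, in front of the box. Origin: centre of its underside.
- mains_adaptor: bystander: small yellow plug adaptor, 16 x 46 x 18 mm, at the right end of the box. Origin: centre of its underside.
- lamp_head (a point): obstacle, fixed: the black oval head of the magnifier lamp, hovering over the bench to the right of the box. This point is the centre of its top; the head reaches 100 mm to either side of it along world x, 185 mm along world y and 75 mm down. Its gooseneck runs from there to the robot's right, up to a crest 310 mm above the bench near x 0.38, y -0.63 m; pass above it.

How it is judged:
On the way, in this order (a step that is already met when the one before it is completed fails the run):
1. the leftmost key is touched lightly by a fingertip, the latched key still being latched (value of joint key_a above 0.004 m and ((y of switch_a in the frame of selector_box between 0.05 and 0.1 m and contact force between the fingers and switch_a above 0.4 N) or (y of switch_b in the frame of selector_box between 0.05 and 0.1 m and contact force between the fingers and switch_b above 0.4 N) or (y of switch_c in the frame of selector_box between 0.05 and 0.1 m and contact force between the fingers and switch_c above 0.4 N) or (y of switch_d in the frame of selector_box between 0.05 and 0.1 m and contact force between the fingers and switch_d above 0.4 N))), for 0.03 s.
2. the second from the left key is touched lightly by a fingertip, the latched key still being latched (value of joint key_a above 0.004 m and ((y of switch_a in the frame of selector_box between 0 and 0.05 m and contact force between the fingers and switch_a above 0.4 N) or (y of switch_b in the frame of selector_box between 0 and 0.05 m and contact force between the fingers and switch_b above 0.4 N) or (y of switch_c in the frame of selector_box between 0 and 0.05 m and contact force between the fingers and switch_c above 0.4 N) or (y of switch_d in the frame of selector_box between 0 and 0.05 m and contact force between the fingers and switch_d above 0.4 N))), for 0.03 s.
3. the third from the left key is touched lightly by a fingertip, the latched key still being latched (value of joint key_a above 0.004 m and ((y of switch_a in the frame of selector_box between -0.05 and 0 m and contact force between the fingers and switch_a above 0.4 N) or (y of switch_b in the frame of selector_box between -0.05 and 0 m and contact force between the fingers and switch_b above 0.4 N) or (y of switch_c in the frame of selector_box between -0.05 and 0 m and contact force between the fingers and switch_c above 0.4 N) or (y of switch_d in the frame of selector_box between -0.05 and 0 m and contact force between the fingers and switch_d above 0.4 N))), for 0.03 s.
4. the rightmost key is touched lightly by a fingertip, the latched key still being latched (value of joint key_a above 0.004 m and ((y of switch_a in the frame of selector_box between -0.1 and -0.05 m and contact force between the fingers and switch_a above 0.4 N) or (y of switch_b in the frame of selector_box between -0.1 and -0.05 m and contact force between the fingers and switch_b above 0.4 N) or (y of switch_c in the frame of selector_box between -0.1 and -0.05 m and contact force between the fingers and switch_c above 0.4 N) or (y of switch_d in the frame of selector_box between -0.1 and -0.05 m and contact force between the fingers and switch_d above 0.4 N))), for 0.03 s.
5. the finger is off all keys, the latched key still being latched (value of joint key_a above 0.004 m and contact force between anything else and switch_a below 0.1 N and contact force between anything else and switch_b below 0.1 N and contact force between anything else and switch_c below 0.1 N and contact force between anything else and switch_d below 0.1 N), for 0.05 s.
6. the latched key is pressed further down by a fingertip, far enough to trip its latch (over 8 mm below the up position) (value of joint key_a above 0.008 m and contact force between the fingers and switch_a above 4 N), for 0.02 s.
At the end, for the whole second after the job is handed in: all four keys stand up (within 2 mm of the up position) and at rest (value of joint each of key_a, key_b, key_c, key_d below 0.002 m and velocity of joint key_a between -0.01 and 0.01 m/s); the robot touches nothing.
It fails at once if a key that was up is pushed home (more than 8 mm down) (value of joint any of key_b, key_c, key_d above 0.008 m).
It fails at once if a bystander is lifted (its underside more than 15 mm above the bench) or shifted by more than 25 mm (distance of any of solder_spool, wick_spool, tape_black, cutters_red, battery_9v, mains_adaptor from where it was at the start of the episode above 0.025 m or height (world z) of any of solder_spool, wick_spool, tape_black, cutters_red, battery_9v, mains_adaptor above 0.015 m).
It also fails if it takes over 61 s, if anything falls off the work surface, if the arm or the gripper's body presses on something with over 40 N, if the wrist force passes 120 N, or if a joint passes its speed limit or range.

ROBOT

A 7-joint arm with a two-finger parallel gripper is mounted at the origin on a cart in front of the work surface, level with it; the furniture and walls round the work are solid. World frame = base frame: x ahead of the robot, y to its left, z up, the work surface at z = 0. Lengths are in m, angles in rad, forces in N, time in s.
With the tool pointing down it reaches from about 0.4 to 0.85 m from the base axis. Payload 10.4 kg.
Tool frame: the origin (TCP) lies on the front face of the gripper's body, between the roots of the fingers; the fingertips stand 70 mm ahead of it and the grasp point (between the pads) lies 51 mm ahead of it; z points along the fingers, y is the line along which they close (so a half turn about z gives the same grasp; the last joint's range is limited). The gripper opens to 87 mm and grips with 3 to 60 N. Pads are 19 mm wide; open, the fingers measure 117 mm over their backs; the gripper's body (75 mm by 190 mm) begins 51 mm behind the grasp point.
Start: joints at [-1.3, 0.332, -0.065, 1.46, 0.022, 1.35, -0.088], TCP at [0.181, 0.598, 0.292] pointing down, gripper open.
Joint ranges: [-2.6, 2.6], [-0.5, 2.12], [-1.47, 1.34], [0.16, 2.42], [-1.27, 4.41], [0.06, 2.06], [-2.6, 2.6]. Speed limits (rad/s): [2.22, 2.22, 2.79, 2.79, 3.14, 3.14, 3.14].

INTERFACE

Orientations are given as a unit quaternion [w, x, y, z].
In Python, from cell import env gives the robot as it stands.
- The arm moves only by the tool step_arm, never from a script. Its argument "commands" is a list that holds one entry, the list of rows, each a list of 7 numbers: the turn, a rotation vector about the tool's x, y, z each as a share of 30 degrees, from -1 to 1, then the shift along the tool's x, y, z each as a share of 200 mm, from -1 to 1, then the opening, from 0 (shut) to 1 (fully open). In form: [[[ax, ay, az, x, y, z, claw], ...]]. A call has 1 to 20 rows; each row shifts and turns the commanded pose from where the row before left it, along the tool's axes as they then stand; what a row does not reach is not made up. A row lasts 1/12 s, in which the tool goes at most 41.7 mm and 7.16 degrees, less where a joint would pass 70% of its speed; a pose out of reach is approached as far as the arm can. A call with a number of a shift or a turn outside -1 to 1 is refused whole. A call with a gripper value outside its range is refused whole. The fingers move at their own pace and stop on an object; "newtons" is the grip in N (left out, the last holds). Time passes only in rows, so rows that do not move let the fingers close. It gives the time, the measured TCP pose, the force, the opening and the grip force at its end, in the units of the state.
- env.observe(): the state, without advancing time (a new reading comes with each control period).
- env.grab_frame(name): name is "scene" or "top" or "wrist"; returns a dict with "frame" (400x640x3 uint8, red, green, blue), "K" (3x3 intrinsics, pixels), "camera_from_world" (4x4, takes a point from world to camera coordinates). Camera axes: x right, y up, looking along -z (the intrinsics and any distortion apply to the point x, -y, -z); pixel columns grow to the right and rows downward; lengths in m; the calibration is good to about 2 mm. A picture is of the moment at which its call begins. There is no depth.
- env.sign_off(): hands the job in; it is judged then, once.
The state is a dict: "t": time; "qpos": joint angles; "qvel": joint speeds; "joint_efforts": joint torques, N m; "tcp_pos": TCP position; "orientation": TCP orientation; "contact_force": force on the tool from outside, world axes, zero at the start; "torque": the same for the moment, N m; "gripper_width": opening from 0.0 (shut) to 1.0 (fully open); "finger_force": force on a finger pad.
Only numpy, scipy, OpenCV 4.12 (cv2) and the standard library are available. Lean on these libraries where they do the work, as an engineer would, in place of code of your own. Each camera call takes 0.05 s, during which the arm holds its last target. There are 200 camera calls.

## Working session

There is one attempt and no reset: what is moved stays moved. The work goes in short steps, Python scripts to look and compute and a tool call to move; the robot and the scene stay as the last step left them, time stands still between calls to the robot, and variables do not carry over. Pictures are saved under pics/ and viewed, at most 10 in all, crops included, and the job is handed in when it is done.

Besides the shell and the picture viewer there is one more tool, called after "Request:" by a JSON object that holds its "method" and its "body". step_arm: Moves the arm, as the interface text tells. Its arguments: {"type":"object","properties":{"commands":{"type":"array"},"newtons":{"type":"number"}},"required":["commands"]}

```bash
mkdir -p pics; cat > h.py <<'E'
from cell import env
import numpy as np, cv2
def snap(n,f):
    d=env.grab_frame(n); cv2.imwrite('pics/'+f,d['frame'][:,:,::-1]); np.savez('pics/'+f+'.npz',K=d['K'],T=d['camera_from_world']); return d
def ray(f,u,v,z):
    d=np.load('pics/'+f+'.npz');K,T=d['K'],d['T'];R=T[:3,:3];c=-R.T@T[:3,3]
    p=np.linalg.inv(K)@[u,v,1];r=R.T@[p[0],-p[1],-p[2]]
    return c+r*(z-c[2])/r[2]
E
python3 -c "
from h import *
snap('top','t0.png');snap('scene','s0.png')
s=env.observe();print({k:np.round(v,4) for k,v in s.items()})"
```

```text
{'t': np.float64(0.1), 'qpos': array([-1.2996,  0.3328, -0.0647,  1.4608,  0.0216,  1.3499, -0.0885]), 'qvel': array([ 0.0003, -0.0012,  0.0006, -0.0037, -0.0007,  0.0012,  0.0004]), 'joint_efforts': array([ 1.10000e-03, -6.24542e+01,  2.42000e-02, -3.90714e+01,
       -6.15000e-02,  3.66000e-02,  0.00000e+00]), 'tcp_pos': array([0.1809, 0.598 , 0.2916]), 'orientation': array([-1.000e-04,  1.464e-01,  9.892e-01, -6.000e-04]), 'contact_force': array([-0.0319, -0.7186, -0.7665]), 'torque': array([-0.0321,  0.0422,  0.0038]), 'finger_force': np.float64(0.0), 'gripper_width': np.float64(0.9967)}
```

View pics/t0.png

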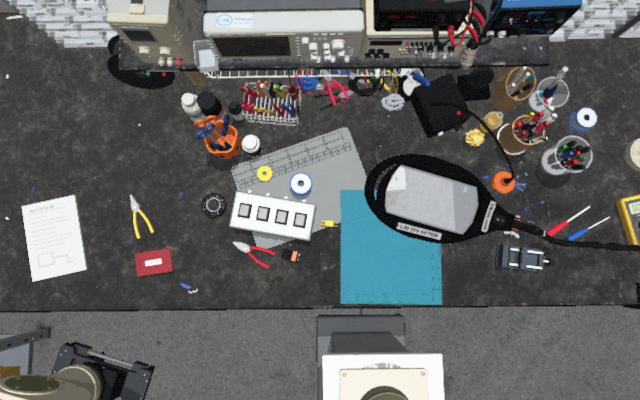

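View pics/s0.png

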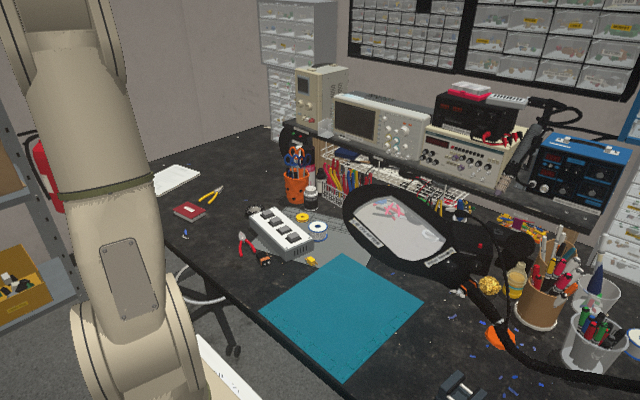

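The top view shows the box centred near (272,217), keys at about (246,211), (264,213), (282,216), (300,218), and the lamp to its right. I'll enlarge it.

```bash
python3 -c "
from h import *
im=cv2.imread('pics/t0.png')[180:255,222:322];cv2.imwrite('pics/t0c.png',cv2.resize(im,None,fx=8,fy=8,interpolation=cv2.INTER_CUBIC))
for p in [(246,211),(300,218),(370,200)]:print(ray('t0.png',*p,.059))
d=np.load('pics/t0.png.npz');print(d['K'],d['T'])
"
```

```text
[0.53023535 0.35703243 0.059     ]
[0.51009979 0.21477964 0.059     ]
[0.55557764 0.02970811 0.059     ]
[[468.47511679   0.         315.81156752]
 [  0.         468.47511679 196.11257896]
 [  0.           0.           1.        ]] [[-0.0109207  -0.99991327 -0.00736172  0.17920223]
 [ 0.99163705 -0.01177652  0.12851955 -0.56842249]
 [-0.1285951  -0.00589663  0.99167965 -1.22312411]
 [ 0.          0.          0.          1.        ]]
```

View pics/t0c.png

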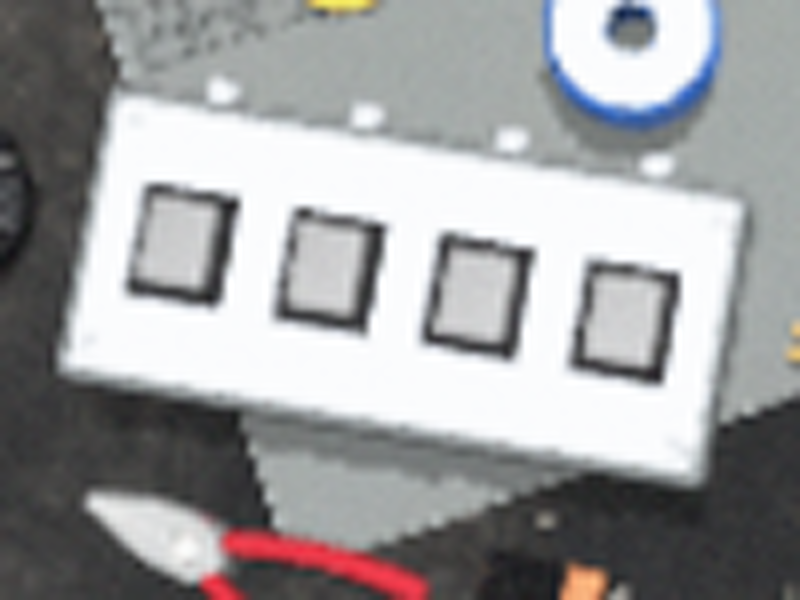

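The crop shows the deck corners at (115,95), (745,200), (705,480), (62,375), and the well centres at (183,244), (330,268), (478,294), (625,321).

```bash
python3 -c "
from h import *
g=lambda x,y,z:ray('t0.png',222+x/8-.44,180+y/8-.44,z)
C=np.array([g(*p,.045) for p in [(115,95),(745,200),(705,480),(62,375)]]);print(C.round(4),C.mean(0))
W=np.array([g(*p,.045) for p in [(183,244),(330,268),(478,294),(625,321)]]);print(W.round(4),W.mean(0))
d=W[0]-W[3];print(np.linalg.norm(d),'yaw',-np.arctan2(d[0],d[1]))
for i,j in((0,1),(3,2)):
  e=C[i]-C[j];print(np.linalg.norm(e),-np.arctan2(e[0],e[1]))
for z in(.15,.3):print(ray('t0.png',364,190,z),ray('t0.png',420,240,z))
yaw=-np.arctan2(d[0],d[1])
from scipy.spatial.transform import Rotation as R
q=env.observe()['orientation'];m=R.from_quat(np.r_[q[1:],q[0]]).as_matrix();print(m.round(3))
print('turn tool z deg',np.degrees(-(yaw-np.arctan2(m[1,1],m[0,1]))))
"
```

```text
[[0.5846 0.3867 0.045 ]
 [0.5467 0.1759 0.045 ]
 [0.4539 0.1901 0.045 ]
 [0.491  0.4032 0.045 ]] [0.51905077 0.28898795 0.045     ]
[[0.5342 0.3634 0.045 ]
 [0.5256 0.3143 0.045 ]
 [0.5163 0.2651 0.045 ]
 [0.5068 0.2162 0.045 ]] [0.52072591 0.28975645 0.045     ]
0.14973622103301432 yaw -0.18409229259789103
0.21412066605033458 -0.17782575896451375
0.21633138960303097 -0.17241319446957393
[0.56951899 0.05380469 0.15      ] [ 0.44597322 -0.07837035  0.15      ]
[0.54826099 0.0685071  0.3       ] [ 0.44100955 -0.0462355   0.3       ]
[[-0.957  0.29  -0.   ]
 [ 0.29   0.957 -0.001]
 [-0.    -0.001 -1.   ]]
turn tool z deg 83.71561806911072
```

Request:
{"method": "step_arm", "body": {"commands": [[[0, 0, 0.2325, 0, 0, 0, 0], [0, 0, 0.2325, 0, 0, 0, 0], [0, 0, 0.2325, 0, 0, 0, 0], [0, 0, 0.2325, 0, 0, 0, 0], [0, 0, 0.2325, 0, 0, 0, 0], [0, 0, 0.2325, 0, 0, 0, 0], [0, 0, 0.2325, 0, 0, 0, 0], [0, 0, 0.2325, 0, 0, 0, 0], [0, 0, 0.2325, 0, 0, 0, 0], [0, 0, 0.2325, 0, 0, 0, 0], [0, 0, 0.2325, 0, 0, 0, 0], [0, 0, 0.2325, 0, 0, 0, 0], [0, 0, 0, 0, 0, 0, 0], [0, 0, 0, 0, 0, 0, 0]]], "newtons": 20}}

```text
t: 1.27
tcp_pos: [0.1808, 0.5981, 0.2919]
orientation: [0.0, 0.768, 0.641, -0.0]
contact_force: [0.1, -0.4, 0.7]
gripper_width: 0.043
finger_force: 0.0
```

```bash
cat >> h.py <<'E'
from scipy.spatial.transform import Rotation as R
def go(t):
    s=env.observe();q=s['orientation'];r=R.from_quat(np.r_[q[1:],q[0]])
    w=R.from_matrix(np.array([[.180,.9837,0],[.9837,-.180,0],[0,0,-1.]]).T)
    print('t',round(s['t'],2),'pos',s['tcp_pos'].round(4),'F',s['contact_force'].round(2),'w',round(s['gripper_width'],3),'qd',s['qpos'].round(2))
    print('shift units',(r.inv().apply(np.array(t)-s['tcp_pos'])/.2).round(4),'turn units',((r.inv()*w).as_rotvec(degrees=True)/30).round(4))
K=np.array([[.520+.18*y,.2895+.9837*y,0] for y in(.075,.025,-.025,-.075)])
E
python3 -c "
from h import *
go(K[0]+[0,0,.19])"
```

```text
t 1.27 pos [0.1808 0.5981 0.2919] F [ 0.11 -0.41  0.7 ] w 0.043 qd [-1.45  0.33  0.13  1.47 -0.04  1.35 -1.5 ]
shift units [-0.8398  1.9449  0.5102] turn units [0.0002 0.0011 0.0022]
```

Request:
{"method": "step_arm", "body": {"commands": [[[0, 0, 0, -0.06, 0.139, 0, 0], [0, 0, 0, -0.06, 0.139, 0, 0], [0, 0, 0, -0.06, 0.139, 0, 0], [0, 0, 0, -0.06, 0.139, 0, 0], [0, 0, 0, -0.06, 0.139, 0.051, 0], [0, 0, 0, -0.06, 0.139, 0.051, 0], [0, 0, 0, -0.06, 0.139, 0.051, 0], [0, 0, 0, -0.06, 0.139, 0.051, 0], [0, 0, 0, -0.06, 0.139, 0.051, 0], [0, 0, 0, -0.06, 0.139, 0.051, 0], [0, 0, 0, -0.06, 0.139, 0.051, 0], [0, 0, 0, -0.06, 0.139, 0.051, 0], [0, 0, 0, -0.06, 0.139, 0.051, 0], [0, 0, 0, -0.06, 0.139, 0.051, 0], [0, 0, 0, 0, 0, 0, 0], [0, 0, 0, 0, 0, 0, 0], [0, 0, 0, 0, 0, 0, 0]]]}}

```text
t: 2.68
tcp_pos: [0.5324, 0.3625, 0.1901]
orientation: [-0.0, 0.768, 0.64, -0.0]
contact_force: [-0.4, -0.0, 0.1]
gripper_width: 0.006
finger_force: 0.0
```

```bash
python3 -c "
from h import *
go(K[0]+[0,0,.14])
snap('wrist','w1.png');d=snap('top','t1.png')
im=cv2.imread('pics/t1.png')[120:300,160:400];a=cv2.resize(im,None,fx=2.5,fy=2.5)
b=cv2.resize(cv2.imread('pics/w1.png'),None,fx=.3,fy=.3)
cv2.imwrite('pics/t1c.png',a)
"
```

```text
t 2.68 pos [0.5324 0.3625 0.1901] F [-0.36 -0.01  0.13] w 0.006 qd [-0.91  0.45  0.32  1.55 -0.15  1.17 -0.74]
shift units [0.0048 0.0047 0.2506] turn units [-0.0015 -0.0005  0.0001]
```

View pics/w1.png

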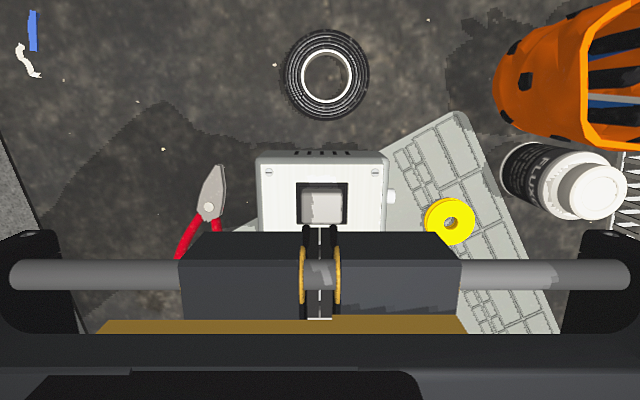

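The wrist view shows the shut fingers at u≈320, in line with the first key's well, which is centred at u≈322. The deck's end edge is at v≈157 and the well's far edge at v≈183. I'll check these along the row.

```bash
python3 -c "
from h import *
b=np.array([.520,.2895,0])
for p in [(321,157,.045),(257,190,.045),(389,190,.045),(322,183,.045),(322,190,.059),(322,190,.053)]:
  q=ray('w1.png',*p)-b; print(p,'box x',(q@[.9837,-.18,0]).round(4),'y',(q@[.18,.9837,0]).round(4))
s=env.observe();q=s['tcp_pos']-b;print(q@[.9837,-.18,0],q@[.18,.9837,0])
"
```

```text
(321, 157, 0.045) box x 0.0004 y 0.1088
(257, 190, 0.045) box x -0.0476 y 0.0838
(389, 190, 0.045) box x 0.0514 y 0.0839
(322, 183, 0.045) box x 0.0012 y 0.0893
(322, 190, 0.059) box x 0.0011 y 0.0876
(322, 190, 0.053) box x 0.0011 y 0.086
-0.001589441204357676 0.07478384475375441
```

Request:
{"method": "step_arm", "body": {"commands": [[[0, 0, 0, 0.004, 0.004, 0.1, 0], [0, 0, 0, 0, 0, 0.1, 0], [0, 0, 0, 0, 0, 0.07, 0], [0, 0, 0, 0, 0, 0, 0], [0, 0, 0, 0, 0, 0, 0], [0, 0, 0, 0, 0, 0, 0]]]}}

```text
t: 3.28
tcp_pos: [0.5341, 0.3632, 0.1375]
orientation: [-0.0, 0.769, 0.64, 0.001]
contact_force: [-0.0, 0.9, 0.8]
gripper_width: 0.008
finger_force: 0.0
```

Request:
{"method": "step_arm", "body": {"commands": [[[0, 0, 0, 0, 0, 0.015, 0], [0, 0, 0, 0, 0, 0.015, 0], [0, 0, 0, 0, 0, 0, 0], [0, 0, 0, 0, 0, 0, 0], [0, 0, 0, 0, 0, 0, 0]]]}}

```text
t: 3.7
tcp_pos: [0.5339, 0.3626, 0.1304]
orientation: [-0.0, 0.769, 0.639, 0.0]
contact_force: [0.0, -0.1, 0.5]
gripper_width: 0.006
finger_force: 0.0
```

Request:
{"method": "step_arm", "body": {"commands": [[[0, 0, 0, 0, 0, 0.01, 0], [0, 0, 0, 0, 0, 0, 0], [0, 0, 0, 0, 0, 0, 0], [0, 0, 0, 0, 0, 0, 0]]]}}

```text
t: 4.03
tcp_pos: [0.5341, 0.3627, 0.1286]
orientation: [-0.0, 0.769, 0.639, 0.0]
contact_force: [0.4, -0.5, 3.1]
gripper_width: 0.002
finger_force: 1.6
```

Request:
{"method": "step_arm", "body": {"commands": [[[0, 0, 0, 0, 0, 0.01, 0], [0, 0, 0, 0, 0, 0, 0], [0, 0, 0, 0, 0, 0, 0], [0, 0, 0, 0, 0, 0, 0]]]}}

```text
t: 4.37
tcp_pos: [0.5341, 0.3627, 0.1267]
orientation: [-0.0, 0.769, 0.639, 0.0]
contact_force: [-0.1, -1.0, 6.6]
gripper_width: 0.004
finger_force: 3.1
```

Key 1 gives springily (2 mm further for +3.5 N), so it is up. Next is key 2.

Request:
{"method": "step_arm", "body": {"commands": [[[0, 0, 0, 0, 0, -0.06, 0], [0, 0, 0, 0, 0, 0, 0], [0, 0, 0, -0.125, 0, 0, 0], [0, 0, 0, -0.125, 0, 0, 0], [0, 0, 0, 0, 0, 0, 0], [0, 0, 0, 0, 0, 0.04, 0], [0, 0, 0, 0, 0, 0, 0], [0, 0, 0, 0, 0, 0, 0], [0, 0, 0, 0, 0, 0.01, 0], [0, 0, 0, 0, 0, 0, 0], [0, 0, 0, 0, 0, 0, 0], [0, 0, 0, 0, 0, 0, 0]]]}}

```text
t: 5.37
tcp_pos: [0.5245, 0.3143, 0.1285]
orientation: [-0.0, 0.769, 0.64, 0.0]
contact_force: [-0.9, 2.1, 3.0]
gripper_width: 0.01
finger_force: 1.7
```

Request:
{"method": "step_arm", "body": {"commands": [[[0, 0, 0, 0, 0, 0.01, 0], [0, 0, 0, 0, 0, 0, 0], [0, 0, 0, 0, 0, 0, 0], [0, 0, 0, 0, 0, 0, 0]]]}}

```text
t: 5.7
tcp_pos: [0.5246, 0.3142, 0.1267]
orientation: [-0.0, 0.769, 0.639, 0.001]
contact_force: [-1.1, 1.9, 6.4]
gripper_width: 0.007
finger_force: 3.1
```

Key 2 is up as well (3.0 → 6.4 N over 1.8 mm). Key 3 next.

Request:
{"method": "step_arm", "body": {"commands": [[[0, 0, 0, 0, 0, -0.06, 0], [0, 0, 0, 0, 0, 0, 0], [0, 0, 0, -0.125, 0, 0, 0], [0, 0, 0, -0.125, 0, 0, 0], [0, 0, 0, 0, 0, 0, 0], [0, 0, 0, 0, 0, 0.04, 0], [0, 0, 0, 0, 0, 0, 0], [0, 0, 0, 0, 0, 0, 0], [0, 0, 0, 0, 0, 0.01, 0], [0, 0, 0, 0, 0, 0, 0], [0, 0, 0, 0, 0, 0, 0], [0, 0, 0, 0, 0, 0, 0]]]}}

```text
t: 6.7
tcp_pos: [0.5156, 0.2645, 0.1282]
orientation: [0.0, 0.769, 0.639, 0.0]
contact_force: [-0.1, 1.4, 0.5]
gripper_width: 0.006
finger_force: 0.0
```

Request:
{"method": "step_arm", "body": {"commands": [[[0, 0, 0, 0, 0, 0.01, 0], [0, 0, 0, 0, 0, 0, 0], [0, 0, 0, 0, 0, 0, 0], [0, 0, 0, 0, 0, 0, 0]]]}}

```text
t: 7.03
tcp_pos: [0.5156, 0.2643, 0.1263]
orientation: [-0.0, 0.769, 0.639, 0.0]
contact_force: [-0.4, 0.9, 0.1]
gripper_width: 0.006
finger_force: 0.0
```

No contact at up height, so key 3 sits low. I'll go on down in small steps.

Request:
{"method": "step_arm", "body": {"commands": [[[0, 0, 0, 0, 0, 0.01, 0], [0, 0, 0, 0, 0, 0, 0], [0, 0, 0, 0, 0, 0, 0], [0, 0, 0, 0, 0, 0, 0]]]}}

```text
t: 7.37
tcp_pos: [0.5155, 0.2642, 0.1242]
orientation: [-0.0, 0.769, 0.639, -0.0]
contact_force: [-0.4, -0.2, 0.2]
gripper_width: 0.005
finger_force: 0.0
```

Request:
{"method": "step_arm", "body": {"commands": [[[0, 0, 0, 0, 0, 0.005, 0], [0, 0, 0, 0, 0, 0, 0], [0, 0, 0, 0, 0, 0, 0], [0, 0, 0, 0, 0, 0, 0]]]}}

```text
t: 7.7
tcp_pos: [0.5157, 0.2643, 0.1234]
orientation: [0.0, 0.769, 0.639, 0.0]
contact_force: [0.4, 0.6, 2.1]
gripper_width: 0.006
finger_force: 1.2
```

Key 3 makes contact 5.5 mm lower, at 2.1 N, so it is the latched one. Now key 4.

Request:
{"method": "step_arm", "body": {"commands": [[[0, 0, 0, 0, 0, -0.075, 0], [0, 0, 0, 0, 0, 0, 0], [0, 0, 0, -0.125, 0, 0, 0], [0, 0, 0, -0.125, 0, 0, 0], [0, 0, 0, 0, 0, 0, 0], [0, 0, 0, 0, 0, 0.04, 0], [0, 0, 0, 0, 0, 0, 0], [0, 0, 0, 0, 0, 0, 0], [0, 0, 0, 0, 0, 0.01, 0], [0, 0, 0, 0, 0, 0, 0], [0, 0, 0, 0, 0, 0, 0], [0, 0, 0, 0, 0, 0, 0]]]}}

```text
t: 8.7
tcp_pos: [0.5064, 0.2159, 0.1284]
orientation: [-0.0, 0.769, 0.64, 0.0]
contact_force: [-1.5, 1.5, 3.1]
gripper_width: 0.008
finger_force: 1.7
```

Request:
{"method": "step_arm", "body": {"commands": [[[0, 0, 0, 0, 0, 0.01, 0], [0, 0, 0, 0, 0, 0, 0], [0, 0, 0, 0, 0, 0, 0], [0, 0, 0, 0, 0, 0, 0]]]}}

```text
t: 9.03
tcp_pos: [0.5064, 0.2158, 0.1266]
orientation: [-0.0, 0.769, 0.639, 0.0]
contact_force: [-2.4, 1.7, 5.9]
gripper_width: 0.006
finger_force: 3.2
```

Key 4 is up. I'll lift off, go back over key 3 and press in steps.

Request:
{"method": "step_arm", "body": {"commands": [[[0, 0, 0, 0, 0, -0.06, 0], [0, 0, 0, 0, 0, 0, 0], [0, 0, 0, 0.125, 0, 0, 0], [0, 0, 0, 0.125, 0, 0, 0], [0, 0, 0, 0, 0, 0, 0], [0, 0, 0, 0, 0, 0, 0], [0, 0, 0, 0, 0, 0.07, 0], [0, 0, 0, 0, 0, 0, 0], [0, 0, 0, 0, 0, 0, 0], [0, 0, 0, 0, 0, 0.015, 0], [0, 0, 0, 0, 0, 0.005, 0], [0, 0, 0, 0, 0, 0, 0], [0, 0, 0, 0, 0, 0, 0]]]}}

```text
t: 10.12
tcp_pos: [0.5158, 0.2634, 0.1216]
orientation: [0.0, 0.769, 0.639, 0.0]
contact_force: [-4.6, -3.3, 13.7]
gripper_width: 0.004
finger_force: 6.6
```

Request:
{"method": "step_arm", "body": {"commands": [[[0, 0, 0, 0, 0, 0.005, 0], [0, 0, 0, 0, 0, 0.005, 0], [0, 0, 0, 0, 0, 0, 0], [0, 0, 0, 0, 0, 0, 0]]]}}

```text
t: 10.45
tcp_pos: [0.5158, 0.2634, 0.12]
orientation: [-0.0, 0.769, 0.639, 0.0]
contact_force: [-6.4, -4.0, 16.3]
gripper_width: 0.009
finger_force: 8.4
```

Request:
{"method": "step_arm", "body": {"commands": [[[0, 0, 0, 0, 0, 0.003, 0], [0, 0, 0, 0, 0, 0, 0], [0, 0, 0, 0, 0, 0, 0]]]}}

```text
t: 10.7
tcp_pos: [0.5158, 0.2634, 0.1195]
orientation: [-0.0, 0.769, 0.639, 0.0]
contact_force: [-6.2, -4.3, 17.8]
gripper_width: 0.004
finger_force: 8.8
```

Request:
{"method": "step_arm", "body": {"commands": [[[0, 0, 0, 0, 0, -0.05, 0], [0, 0, 0, 0, 0, -0.1, 0], [0, 0, 0, 0, 0, -0.15, 0], [0, 0, 0, 0.1, 0, -0.15, 0], [0, 0, 0, 0.2, 0, 0, 0], [0, 0, 0, 0.2, 0, 0, 0], [0, 0, 0, 0.2, 0, 0, 0], [0, 0, 0, 0.2, 0, 0, 0], [0, 0, 0, 0.2, 0, 0, 0], [0, 0, 0, 0, 0, 0, 0], [0, 0, 0, 0, 0, 0, 0], [0, 0, 0, 0, 0, 0, 0]]]}}

```text
t: 11.7
tcp_pos: [0.5561, 0.4794, 0.2072]
orientation: [0.001, 0.769, 0.639, -0.001]
contact_force: [-0.2, -0.4, 0.9]
gripper_width: 0.007
finger_force: 0.0
```

```bash
python3 -c "
from h import *
snap('top','t2.png')
im=cv2.imread('pics/t2.png')[180:255,222:322];cv2.imwrite('pics/t2c.png',cv2.resize(im,None,fx=8,fy=8,interpolation=cv2.INTER_CUBIC))"
```

```text
(no output)
```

View pics/t2c.png

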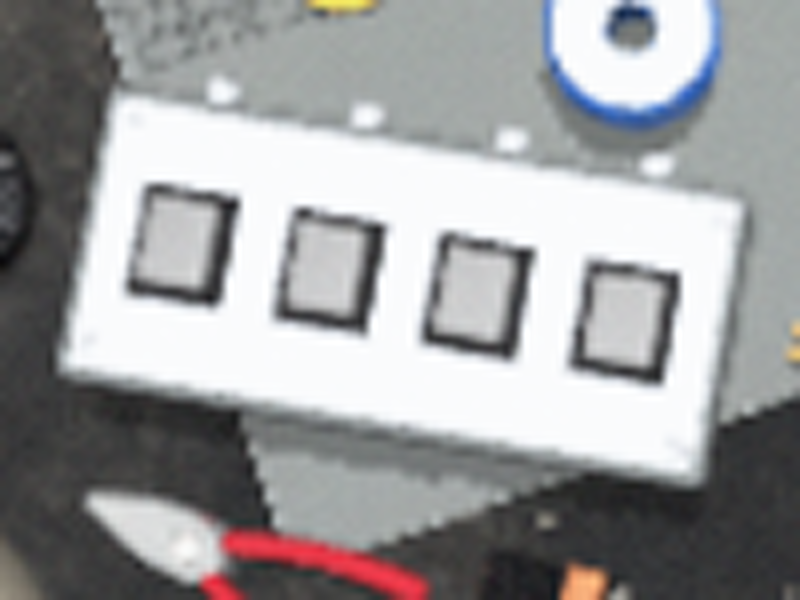

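The view is clear and everything is in place. Key 3 (478,294) looks slightly shifted, as it should if it is up. I'll check that by image difference.

```bash
python3 -c "
from h import *
a=cv2.imread('pics/t0.png',0).astype(int);b=cv2.imread('pics/t2.png',0).astype(int)
for u,v in[(244,210),(263,213),(281,216),(299,220)]:
  print(abs(a-b)[v-8:v+9,u-8:u+9].max(), (b-a)[v,u-8:u+9])"
```

```text
7 [-1 -1 -4 -2 -2 -3 -1 -3 -1 -5 -3 -5  0  3 -1 -2 -1]
7 [ 0 -2 -1 -3 -1 -5 -3 -1 -3 -1 -2 -1 -2 -2 -3  0 -1]
40 [ -1   0   0  13   9   2   0   0  -5  -4   1  -5 -22 -19  -3  -3  -1]
9 [-1  0 -2 -3  0 -2  0 -2 -5 -1 -4 -2 -1 -3 -5 -1 -2]
```

Only key 3 changed, and it moved outward in the image, so it has risen. I'll hand in.

```bash
python3 -c "
from h import *
print(env.sign_off())"
```

```text
the job is handed in; nothing more can be done
None
```

I tapped all four keys from left to right and found the third from the left latched; I pressed it at about 18 N until it tripped, the last picture shows it risen with nothing round the box moved, and I handed the job in at about 12 s (no verdict was returned).

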